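# Pull the bayonet strainer from the coolant filter

## Task

Take the strainer out of the blue coolant filter for cleaning: push its orange handle anticlockwise until it comes up against its stop, then lift the strainer straight up out of the housing, keeping it upright. Set it down gently, standing on its foot on the floor of the free half of the grey drip tray, and let go, leaving everything else on the table where it is.

Things in the scene. Friction and masses are not known exactly. Their poses are not given: they have to be found in the camera images.
- filter: the blue coolant filter housing, fixed: 94 mm across and 95 mm high on a 130 mm square base plate; origin under its centre, vertical axis; a pipe stub at its foot reaches 101 mm from the axis along its own +x. A bayonet collar hidden in its mouth has two lips that hold the strainer's lugs down, and two gaps; it is clocked differently each time, so the gaps' angle cannot be told from outside
- rim (a point): centre of the housing's open mouth, on its axis, 95 mm above the table. The strainer's cap lies on it
- strainer: the strainer, one rigid part of about 0.4 kg, 96 mm tall; origin under the centre of its foot, z up. From the foot: steel cartridge 49 mm across to 64 mm height (two hidden lugs at 45 to 53 mm, reaching 35 mm out along its own +x and -x), black cap disc 88 mm across at 64 to 72 mm, then the handle. Fitted, its foot is 64 mm below the rim, with 2 mm of play up and down
- handle (a point): centre of the top of the strainer's orange bar handle, 96 mm above its foot. The bar is 150 mm long along the strainer's x, 14 mm wide, 24 mm high. It turns anticlockwise 50 to 130 degrees to a firm stop. From there to 8 degrees short of it the lugs stand in the gaps and it lifts out (pressed on the stop it may bind: ease it back a touch); before, it is held down
- tray: the grey drip tray on the table, fixed, 160 mm (own x) by 220 mm (own y), 32 mm high, walls and floor 5 mm thick; origin under its centre. A brass bush stands in the half at its own +y; the half at -y is free
- bush: a loose brass bush, 36 mm across and 32 mm tall, standing in the tray; origin under its centre; to be left alone
- nest: a loose black cylinder 44 mm across and 59 mm tall with a steel top, standing on the table; origin under its centre; a bystander
- wrench: a steel open-ended wrench lying flat on the table, about 180 mm long, under 15 mm thick; a bystander
- brush: a hand brush lying on the table, about 200 mm long; a bystander
- oil: a yellow bottle 60 mm across and 150 mm tall with a red cap; origin under its centre; a bystander
- jar: a white jar 64 mm across and 70 mm tall with a black lid; origin under its centre; a bystander
- flange: a loose steel flange 70 mm across and 28 mm tall; origin under its centre; a bystander

How it is judged:
By the outcome, as a careful person would: the job done as asked, in the order asked, and still so for the second after the job is handed in, with the robot touching nothing.
It also fails if it takes over 64 s, if anything falls off the work surface, if the arm or the gripper's body presses on something with over 40 N, if the wrist force passes 120 N, or if a joint passes its speed limit or range.

## Robot

A 6-joint arm with a two-finger parallel gripper is mounted at the origin on the work surface. World frame = base frame: x ahead of the robot, y to its left, z up, the work surface at z = 0. Lengths are in m, angles in rad, forces in N, time in s.
With the tool pointing down it reaches from about 0.3 to 0.875 m from the base axis. Payload 6.4 kg.
Tool frame: the origin (TCP) lies midway between the tips of the shut fingers; the grasp point (between the pads) lies 19 mm behind it; z points along the fingers, y is the line along which they close (so a half turn about z gives the same grasp; the last joint's range is limited). The gripper opens to 85 mm and grips with 20 to 120 N. Pads are 22 mm wide; open, the fingers measure 114 mm over their backs; the gripper's body (76 mm by 85 mm) begins 54 mm behind the grasp point. The pads swing forward as they close: fully open they stand 13 mm farther back than shut.
Start: joints at [-1.331, 0.181, 1.607, -0, 1.354, -0.206], TCP at [0.248, -0.519, 0.231] pointing down, gripper open.
Joint ranges: [-2.99, 2.99], [-0.89, 2.07], [0.3, 2.58], [-1.14, 4.28], [0, 2.63], [-3.12, 3.12]. Speed limits (rad/s): [2.57, 2.57, 3.01, 3.14, 3.14, 3.14].

## Interface

Orientations are given as a 3x3 rotation matrix whose columns are the frame's x, y, z axes.
In Python, from rig import arm gives the robot as it stands. The module is installed in compiled form; this text tells all that it offers.
- The arm moves only by the tool drive_tool, never from a script. Its argument "commands" is a list of rows, each a list of 2 entries, a list of its own where there are three numbers: the shift along the world's x, y, z in mm, then the turn, a rotation vector about the world's x, y, z in rad. A call has 1 to 12 rows; each row is the pose to reach, as a shift and turn from the pose commanded when the call began; what a row does not reach only later rows make up. A row lasts 1/10 s, in which the tool goes at most 50 mm and 8.59 degrees, less where a joint would pass 70% of its speed; a pose out of reach is approached as far as the arm can. A call with a gripper value outside its range is refused whole. "hand" is the gripper's target within -1 to 1 (fully open at 1, half-way at 0, shut at -1), set as the call begins (left out, the last holds). The fingers move at their own pace and stop on an object; "newtons" is the grip in N (left out, the last holds). Time passes only in rows, so rows that repeat a pose let the fingers close. It gives the time, the measured TCP pose, the force, the opening and the grip force at its end, in the units of the state.
- arm.read_state(): the state, without advancing time (a new reading comes with each control period).
- arm.get_image(name): name is "scene" or "top" or "wrist"; returns (picture, depth): 480x640x3 uint8, red, green, blue; 480x640 float32, m along the optical axis (not along the pixel's ray), 0 where there is no reading.
- arm.camera_params(name): a dict with "fx", "fy", "cx", "cy" (pixels), "k1" (the pictures are not rectified: a ray, as slopes to the right and down, at radius r is drawn at 1 + k1 r^2 times it, then the intrinsics apply), "extrinsics" (4x4, takes a point from world to camera coordinates). Camera axes: x right, y down, z forward; pixel columns grow to the right and rows downward; lengths in m; the calibration is good to about 2 mm. A picture is of the moment at which its call begins: read the wrist's pose just before it. camera_params takes no time and is no camera call; for the wrist camera it gives the pose at the moment of the call.
- arm.job_done(): hands the job in; it is judged then, once.
The state is a dict: "time_s": time; "q": joint angles; "joint_vel": joint speeds; "effort": joint torques, N m; "tcp_pos": TCP position; "tcp_rot": TCP orientation; "wrist_force": force on the tool from outside, world axes, zero at the start; "wrist_torque": the same for the moment, N m; "grip_width": finger opening in m; "gripper_force": force on a finger pad.
Only numpy, scipy, OpenCV 4.12 (cv2) and the standard library are available. Lean on these libraries where they do the work, as an engineer would, in place of code of your own. Each camera call takes 0.05 s, during which the arm holds its last target. There are 200 camera calls.

## Working session

There is one attempt and no reset: what is moved stays moved. The work goes in short steps, Python scripts to look and compute and a tool call to move; the robot and the scene stay as the last step left them, time stands still between calls to the robot, and variables do not carry over. Pictures are saved under pics/ and viewed, at most 10 in all, crops included, and the job is handed in when it is done.

Besides the shell and the picture viewer there is one more tool, called after "Call:" as a command line: name --argument value ..., lists and objects as JSON in quotes. drive_tool: Moves the arm, as the interface text tells. Its arguments: {"type":"object","properties":{"commands":{"type":"array"},"hand":{"type":"number"},"newtons":{"type":"number"}},"required":["commands"]}

```bash
mkdir -p pics
python3 - <<'E'
from rig import arm
import cv2,numpy as np
s=arm.read_state();print(s)
for n in("scene","top"):
    p=arm.camera_params(n);print(n,{k:np.round(v,4).tolist() for k,v in p.items()})
    im,d=arm.get_image(n);np.savez(f"{n}0.npz",im=im,d=d);cv2.imwrite(f"pics/{n}0.png",im[:,:,::-1])
E
```

```text
{'time_s': 0.0, 'q': array([-1.33128205e+00,  1.81563133e-01,  1.60804121e+00, -6.78302043e-06,
        1.35378836e+00, -2.06326428e-01]), 'joint_vel': array([-9.82766801e-05, -8.30806321e-04, -8.76659206e-04, -2.26026574e-03,
       -9.21364046e-04, -2.26078771e-04]), 'effort': array([-1.44478276e-03, -4.44880128e+01, -3.51340091e+01, -4.22759704e-04,
        9.08954273e-03, -5.20678284e-06]), 'tcp_pos': array([ 0.24781202, -0.51822916,  0.23035569]), 'tcp_rot': array([[ 9.02247902e-01,  4.31217503e-01, -4.33459849e-04],
       [ 4.31217568e-01, -9.02246284e-01,  1.74708374e-03],
       [ 3.62285550e-04, -1.76321814e-03, -9.99998380e-01]]), 'wrist_force': array([ 0.27602764,  0.11804704, -0.13057813]), 'wrist_torque': array([0.03168505, 0.00419694, 0.02430857]), 'gripper_force': 0.0, 'grip_width': 0.08553708191282419}
scene {'fx': 466.9749, 'fy': 466.9749, 'cx': 320.2635, 'cy': 235.2159, 'k1': -0.0282, 'extrinsics': [[-0.2727, 0.9619, 0.0192, 0.1283], [0.5511, 0.1725, -0.8164, -0.2371], [-0.7887, -0.212, -0.5771, 1.4991], [0.0, 0.0, 0.0, 1.0]]}
top {'fx': 462.0192, 'fy': 462.0192, 'cx': 313.2731, 'cy': 235.0428, 'k1': -0.0045, 'extrinsics': [[0.0247, -0.9996, 0.0143, -0.0128], [-0.9959, -0.0259, -0.0862, 0.5601], [0.0865, -0.0122, -0.9962, 1.1674], [0.0, 0.0, 0.0, 1.0]]}
```

View pics/top0.png

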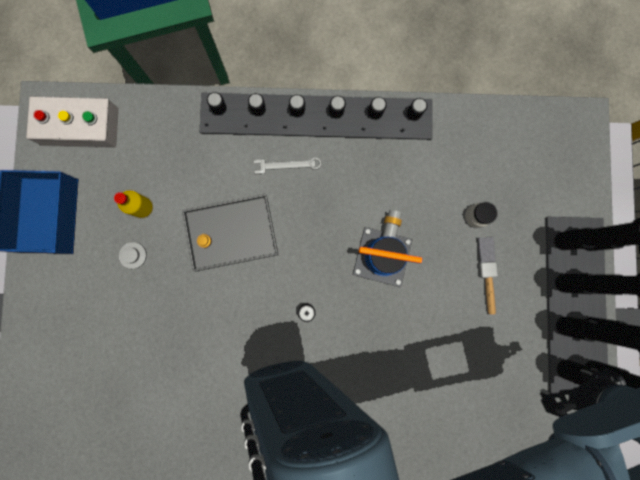

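View pics/scene0.png

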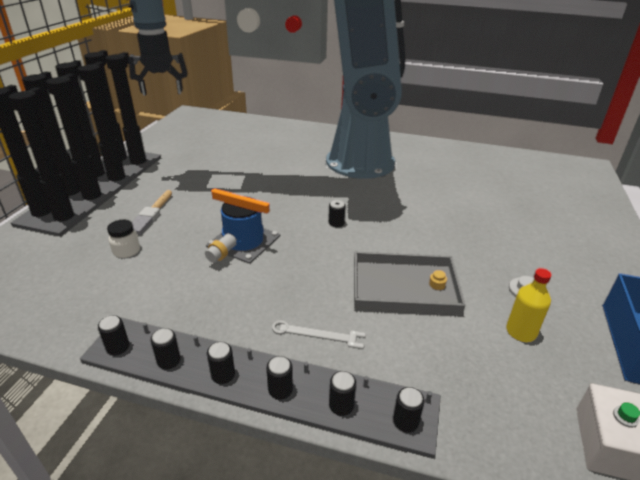

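The top view shows the orange handle from (360,250) to (422,261) over the housing at about (386,255). The tray has corners near (184,212), (267,196), (277,255) and (195,270), with the bush at (204,241), so its right half is free. The scene view agrees: handle at (240,200), tray at (407,283) and nest at (337,212).

```bash
cat > h.py <<'E'
import numpy as np,cv2
from rig import arm
def ray(P,uv,z):
    uv=np.atleast_2d(uv).astype(float)
    m=np.c_[(uv[:,0]-P['cx'])/P['fx'],(uv[:,1]-P['cy'])/P['fy']]
    n=m.copy()
    for _ in range(10): n=m/(1+P['k1']*(n**2).sum(1,keepdims=True))
    E=np.array(P['extrinsics']);R,t=E[:3,:3],E[:3,3]
    d=np.c_[n,np.ones(len(n))]@R; o=-R.T@t
    return o+d*((z-o[2])/d[:,2])[:,None]
def orange(im):
    h=cv2.cvtColor(im,cv2.COLOR_RGB2HSV)
    m=cv2.inRange(h,(5,190,120),(17,255,255))
    n,l,s,c=cv2.connectedComponentsWithStats(m)
    k=1+np.argmax(s[1:,4]);return (l==k).astype(np.uint8)
def rect(P,mask,z):
    c=max(cv2.findContours(mask,0,cv2.CHAIN_APPROX_NONE)[0],key=cv2.contourArea)[:,0]
    w=ray(P,c,z)[:,:2].astype(np.float32)*1000
    r=cv2.minAreaRect(w); return r
E
python3 - <<'E'
from h import *
for n in("top","scene"):
    f=np.load(n+"0.npz");im,d=f['im'],f['d'];P=arm.camera_params(n)
    m=orange(im);r=rect(P,m,.127);print(n,"handle",r)
    def pts(mask):
        v,u=np.nonzero(mask&(d>0));z=d[v,u];E=np.array(P['extrinsics'])
        a=np.c_[(u-P['cx'])/P['fx']*z,(v-P['cy'])/P['fy']*z,z]
        return (a-E[:3,3])@E[:3,:3]
    w=pts(m);print("depth handle",w.mean(0),np.percentile(w[:,2],[5,50,95]), "top pts",w[w[:,2]>.12].mean(0))
    hsv=cv2.cvtColor(im,cv2.COLOR_RGB2HSV)
    b=cv2.inRange(hsv,(100,120,30),(130,255,200));q=pts(b);q=q[(abs(q[:,0]-w[:,0].mean())<.12)&(abs(q[:,1]-w[:,1].mean())<.12)];print("blue",q.min(0),q.max(0),q.mean(0))
    if n=="top":
        print("tray",ray(P,[(184,211),(267,196),(278,256),(195,270)],.032).round(3).tolist())
        print("bush",ray(P,[(204,240)],.032), "nest",ray(P,[(307,312)],.059),"base",ray(P,[(364,228),(411,240),(401,286),(354,274)],.01).round(3).tolist())
        # tray by depth: points 25-40mm high in region
        al=pts(np.ones(d.shape,bool));
        k=(al[:,2]>.022)&(al[:,2]<.042)&(abs(al[:,0]-.56)<.13)&(al[:,1]>.0)&(al[:,1]<.34)
        print(k.sum(),cv2.minAreaRect(al[k][:,:2].astype(np.float32)*1000))
E
```

```text
top handle ((510.1830749511719, -178.89981079101562), (147.84690856933594, 15.225257873535156), 81.52337646484375)
depth handle [ 0.51067252 -0.17715243  0.122886  ] [0.10367178 0.1253053  0.12921601] top pts [ 0.50982425 -0.17802557  0.12568736]
blue [ 0.4618875  -0.18947084  0.0049152 ] [ 0.56121376 -0.13117498  0.10579132] [ 0.49687377 -0.15070698  0.06705099]
tray [[0.613, 0.334, 0.032], [0.657, 0.123, 0.032], [0.504, 0.09, 0.032], [0.463, 0.299, 0.032]]
bush [[0.53961225 0.2799314  0.032     ]] nest [[0.36621951 0.01254252 0.059     ]] base [[0.583, -0.131, 0.01], [0.555, -0.255, 0.01], [0.435, -0.23, 0.01], [0.463, -0.107, 0.01]]
823 ((561.04443359375, 216.95550537109375), (160.34255981445312, 221.37347412109375), 12.810309410095215)
scene handle ((530.3974609375, -175.470458984375), (159.65304565429688, 36.88630676269531), 80.3636245727539)
depth handle [ 0.51919224 -0.17842863  0.11903856] [0.10816535 0.12019809 0.12678629] top pts [ 0.51754054 -0.18106855  0.12450148]
blue [ 0.50033065 -0.22057471  0.00828648] [ 0.56428595 -0.13052012  0.10101916] [ 0.54717016 -0.1608847   0.05905254]
```

Handle and base plate agree on the filter axis, about (0.510, -0.180), with the bar at 81°. Moving above it and looking with the wrist camera.

Call:
drive_tool --commands '[[[131, 170, 15], [0, 0, 0.48]], [[262, 340, 15], [0, 0, 0.967]], [[262, 340, 15], [0, 0, 0.967]], [[262, 340, 15], [0, 0, 0.967]], [[262, 340, 15], [0, 0, 0.967]], [[262, 340, 15], [0, 0, 0.967]], [[262, 340, 15], [0, 0, 0.967]], [[262, 340, 15], [0, 0, 0.967]], [[262, 340, 15], [0, 0, 0.967]], [[262, 340, 15], [0, 0, 0.967]], [[262, 340, 15], [0, 0, 0.967]], [[262, 340, 15], [0, 0, 0.967]]]' --hand 1

```text
time_s: 1.3
tcp_pos: [0.5093, -0.1795, 0.2459]
tcp_rot: [[0.158, 0.987, -0.001], [0.987, -0.158, 0.0], [-0.0, -0.001, -1.0]]
wrist_force: [0.4, -0.9, -0.8]
grip_width: 0.0856
gripper_force: 0.0
```

```bash
cat > look.py <<'E'
from h import *
import sys
s=arm.read_state();P=arm.camera_params("wrist");im,d=arm.get_image("wrist");cv2.imwrite(f"pics/{sys.argv[1]}.png",im[:,:,::-1]);np.savez(sys.argv[1]+".npz",im=im,d=d,E=P['extrinsics'])
R=s['tcp_rot'];print(s['time_s'],s['tcp_pos'],s['q'].round(3),"yang",np.degrees(np.arctan2(R[1,1],R[0,1])),s['wrist_force'].round(1),P['k1'])
m=orange(im);print(m.sum(),rect(P,m,.127))
E
python3 look.py w1
```

```text
1.3 [ 0.5092756 -0.1794971  0.2458849] [-0.559  0.091  1.678 -0.     1.374 -0.4  ] yang -9.101551083132449 [ 0.4 -0.9 -0.8] -0.09112376573238118
3906 ((512.85400390625, -180.40414428710938), (146.80247497558594, 13.290063858032227), 80.785400390625)
```

View pics/w1.png

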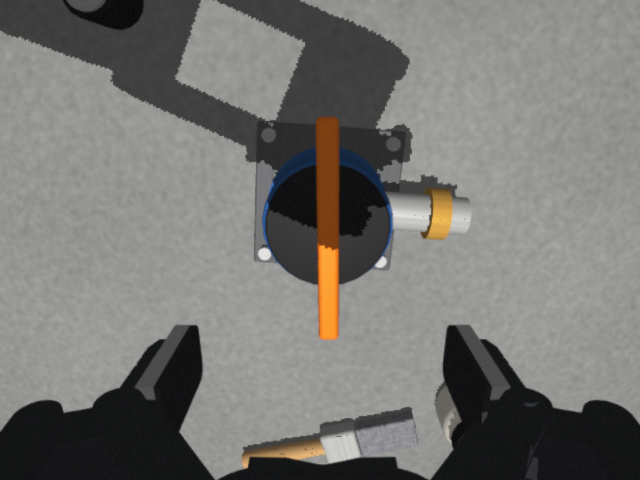

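The handle is centred at pixel (328,228) in the wrist view, aligned with the tool axis and with the open fingers clear of everything. The axis measures about (0.511, -0.180). Descending to straddle the bar.

Call:
drive_tool --commands '[[[2, -0.5, -40], [0, 0, 0]], [[2, -0.5, -80], [0, 0, 0]], [[2, -0.5, -105], [0, 0, 0]], [[2, -0.5, -120], [0, 0, 0]], [[2, -0.5, -130], [0, 0, 0]], [[2, -0.5, -136], [0, 0, 0]], [[2, -0.5, -139], [0, 0, 0]], [[2, -0.5, -139], [0, 0, 0]], [[2, -0.5, -139], [0, 0, 0]]]'

```text
time_s: 2.25
tcp_pos: [0.5125, -0.1797, 0.1082]
tcp_rot: [[0.157, 0.988, 0.001], [0.988, -0.157, -0.001], [-0.001, 0.001, -1.0]]
wrist_force: [-0.3, -0.2, -0.0]
grip_width: 0.0858
gripper_force: 0.0
```

Call:
drive_tool --commands '[[[0, 0, 0], [0, 0, 0]], [[0, 0, 0], [0, 0, 0]], [[0, 0, 0], [0, 0, 0]], [[0, 0, 0], [0, 0, 0]], [[0, 0, 0], [0, 0, 0]], [[0, 0, 0], [0, 0, 0]], [[0, 0, 0], [0, 0, 0]], [[0, 0, 0], [0, 0, 0]], [[0, 0, 0], [0, 0, 0]], [[0, 0, 0], [0, 0, 0]]]' --hand -1 --newtons 30

```text
time_s: 3.25
tcp_pos: [0.5123, -0.1794, 0.1075]
tcp_rot: [[0.157, 0.988, 0.001], [0.988, -0.157, -0.0], [-0.0, 0.001, -1.0]]
wrist_force: [2.2, 0.1, 1.9]
grip_width: 0.0135
gripper_force: 35.1
```

Call:
drive_tool --commands '[[[0, 0, 0], [0, 0, 0]], [[0, 0, 0], [0, 0, 0]], [[0, 0, 0], [0, 0, 0.03]], [[0, 0, 0], [0, 0, 0.06]], [[0, 0, 0], [0, 0, 0.09]], [[0, 0, 0], [0, 0, 0.12]], [[0, 0, 0], [0, 0, 0.15]], [[0, 0, 0], [0, 0, 0.18]], [[0, 0, 0], [0, 0, 0.21]], [[0, 0, 0], [0, 0, 0.21]]]' --newtons 100

```text
time_s: 4.25
tcp_pos: [0.5119, -0.1796, 0.1077]
tcp_rot: [[-0.054, 0.999, 0.0], [0.999, 0.054, -0.0], [-0.0, 0.0, -1.0]]
wrist_force: [0.4, -0.6, 6.3]
grip_width: 0.0116
gripper_force: 99.6
```

```bash
cat > st.py <<'E'
from rig import arm
import numpy as np
s=arm.read_state();R=s['tcp_rot'];print(s['time_s'],s['tcp_pos'].round(4),"yaw",np.degrees(np.arctan2(R[1,1],R[0,1])).round(2),"F",s['wrist_force'].round(1),"T",s['wrist_torque'].round(2),s['q'].round(2),s['grip_width'],s['gripper_force'])
E
python3 st.py
```

```text
4.25 [ 0.5119 -0.1796  0.1077] yaw 3.07 F [ 0.4 -0.6  6.3] T [ 0.02  0.06 -0.  ] [-0.56  0.26  1.79 -0.    1.1  -0.61] 0.011557094189157345 99.60198640823364
```

Call:
drive_tool --commands '[[[0, 0, 0], [0, 0, 0.05]], [[0, 0, 0], [0, 0, 0.1]], [[0, 0, 0], [0, 0, 0.15]], [[0, 0, 0], [0, 0, 0.2]], [[0, 0, 0], [0, 0, 0.25]], [[0, 0, 0], [0, 0, 0.3]], [[0, 0, 0], [0, 0, 0.35]], [[0, 0, 0], [0, 0, 0.4]], [[0, 0, 0], [0, 0, 0.45]], [[0, 0, 0], [0, 0, 0.5]], [[0, 0, 0], [0, 0, 0.55]], [[0, 0, 0], [0, 0, 0.55]]]'

```text
time_s: 5.45
tcp_pos: [0.5119, -0.1797, 0.1077]
tcp_rot: [[-0.568, 0.823, -0.0], [0.823, 0.568, -0.001], [-0.0, -0.0, -1.0]]
wrist_force: [0.3, 0.3, 7.1]
grip_width: 0.012
gripper_force: 99.6
```

```bash
python3 st.py; python3 look.py w2
```

```text
5.45 [ 0.5119 -0.1797  0.1077] yaw 34.63 F [0.3 0.3 7.1] T [-0.03  0.04  0.04] [-0.56  0.26  1.79 -0.    1.1  -1.16] 0.011968474439684747 99.58700895309448
5.45 [ 0.51189612 -0.17967931  0.10768344] [-5.560e-01  2.550e-01  1.789e+00 -1.000e-03  1.097e+00 -1.160e+00] yang 34.62677107737012 [0.3 0.3 7.1] -0.09112376573238118
11177 ((504.23431396484375, -168.3268280029297), (13.559423446655273, 121.39126586914062), 34.883262634277344)
```

The bar follows the fingers (34.9° against 34.6°). Continuing in smaller portions, feeling for the stop.

Call:
drive_tool --commands '[[[0, 0, 0], [0, 0, 0.035]], [[0, 0, 0], [0, 0, 0.07]], [[0, 0, 0], [0, 0, 0.105]], [[0, 0, 0], [0, 0, 0.14]], [[0, 0, 0], [0, 0, 0.175]], [[0, 0, 0], [0, 0, 0.175]]]'

```text
time_s: 6.1
tcp_pos: [0.5119, -0.1797, 0.1077]
tcp_rot: [[-0.702, 0.712, 0.0], [0.712, 0.702, -0.001], [-0.0, -0.0, -1.0]]
wrist_force: [-0.5, -0.1, 6.0]
grip_width: 0.012
gripper_force: 99.6
```

```bash
python3 st.py
```

```text
6.1 [ 0.5119 -0.1797  0.1077] yaw 44.62 F [-0.5 -0.1  6. ] T [-0.04  0.05  0.04] [-0.56  0.26  1.79 -0.    1.1  -1.33] 0.012032101494042938 99.5722246170044
```

Call:
drive_tool --commands '[[[0, 0, 0], [0, 0, 0.035]], [[0, 0, 0], [0, 0, 0.07]], [[0, 0, 0], [0, 0, 0.105]], [[0, 0, 0], [0, 0, 0.14]], [[0, 0, 0], [0, 0, 0.175]], [[0, 0, 0], [0, 0, 0.175]]]'

```text
time_s: 6.7
tcp_pos: [0.5116, -0.1804, 0.1078]
tcp_rot: [[-0.813, 0.583, -0.0], [0.583, 0.813, -0.0], [-0.0, -0.0, -1.0]]
wrist_force: [-2.8, -3.0, 6.4]
grip_width: 0.012
gripper_force: 111.1
```

```bash
python3 st.py
```

```text
6.7 [ 0.5116 -0.1804  0.1078] yaw 54.35 F [-2.8 -3.   6.4] T [-0.49  0.41 -2.34] [-0.56  0.26  1.79 -0.    1.1  -1.51] 0.012008768781122798 111.1009537987411
```

Call:
drive_tool --commands '[[[0, 0, 0], [0, 0, 0.02]], [[0, 0, 0], [0, 0, 0.02]]]'

```text
time_s: 6.9
tcp_pos: [0.5116, -0.1804, 0.1078]
tcp_rot: [[-0.823, 0.567, -0.0], [0.567, 0.823, -0.0], [-0.0, -0.0, -1.0]]
wrist_force: [-2.3, -2.8, 6.3]
grip_width: 0.0119
gripper_force: 118.3
```

```bash
python3 st.py; python3 look.py w3
```

```text
6.9 [ 0.5116 -0.1804  0.1078] yaw 55.43 F [-2.3 -2.8  6.3] T [-0.5   0.45 -2.66] [-0.56  0.26  1.79 -0.    1.1  -1.53] 0.011865118332296865 118.29711637285072
6.9 [ 0.5115734  -0.18037434  0.10775214] [-0.558  0.255  1.789 -0.     1.097 -1.525] yang 55.42503249740374 [-2.3 -2.8  6.3] -0.09112376573238118
11904 ((501.0073547363281, -171.67372131347656), (13.540328979492188, 121.53844451904297), 50.8358039855957)
```

Torque rose to 2.7 N·m and the bar stays at 50.8° while the fingers reached 55.4°: that is the stop. Easing back so the pads lie flat again and the bar sits about 3° short of the stop.

Call:
drive_tool --commands '[[[0, 0, 0], [0, 0, -0.04]], [[0, 0, 0], [0, 0, -0.08]], [[0, 0, 0], [0, 0, -0.11]], [[0, 0, 0], [0, 0, -0.13]], [[0, 0, 0], [0, 0, -0.13]], [[0, 0, 0], [0, 0, -0.13]]]'

```text
time_s: 7.55
tcp_pos: [0.5118, -0.1801, 0.1077]
tcp_rot: [[-0.747, 0.665, -0.0], [0.665, 0.747, -0.001], [-0.001, -0.001, -1.0]]
wrist_force: [-2.0, -2.0, 5.8]
grip_width: 0.0116
gripper_force: 99.6
```

```bash
python3 st.py; python3 look.py w4
```

```text
7.55 [ 0.5118 -0.1801  0.1077] yaw 48.31 F [-2.  -2.   5.8] T [-0.28  0.18  0.02] [-0.56  0.26  1.79 -0.    1.1  -1.4 ] 0.011567797310873977 99.55618858337402
7.55 [ 0.5117509  -0.18009554  0.10770395] [-0.556  0.255  1.789 -0.002  1.097 -1.399] yang 48.31228632609783 [-2.  -2.   5.8] -0.09112376573238118
11557 ((501.6701965332031, -170.863037109375), (13.548303604125977, 121.40158081054688), 48.58107376098633)
```

Call:
drive_tool --commands '[[[0, 0, 2], [0, 0, 0]], [[0, 0, 4], [0, 0, 0]], [[0, 0, 6], [0, 0, 0]], [[0, 0, 8], [0, 0, 0]], [[0, 0, 10], [0, 0, 0]], [[0, 0, 12], [0, 0, 0]], [[0, 0, 12], [0, 0, 0]]]'

```text
time_s: 8.3
tcp_pos: [0.5119, -0.1794, 0.1196]
tcp_rot: [[-0.746, 0.666, -0.0], [0.666, 0.746, -0.0], [-0.0, -0.0, -1.0]]
wrist_force: [-0.4, -0.3, -5.5]
grip_width: 0.0118
gripper_force: 98.0
```

```bash
python3 st.py
```

```text
8.3 [ 0.5119 -0.1794  0.1196] yaw 48.25 F [-0.4 -0.3 -5.5] T [-0.11  0.1  -0.05] [-0.56  0.24  1.78 -0.    1.12 -1.4 ] 0.011769638068781438 97.98536896705627
```

Free and hanging from the fingers (-5.5 N). Lifting clear.

Call:
drive_tool --commands '[[[0, 0, 10], [0, 0, 0]], [[0, 0, 25], [0, 0, 0]], [[0, 0, 40], [0, 0, 0]], [[0, 0, 55], [0, 0, 0]], [[0, 0, 70], [0, 0, 0]], [[0, 0, 85], [0, 0, 0]], [[0, 0, 100], [0, 0, 0]], [[0, 0, 115], [0, 0, 0]], [[0, 0, 125], [0, 0, 0]], [[0, 0, 130], [0, 0, 0]], [[0, 0, 130], [0, 0, 0]]]'

```text
time_s: 9.4
tcp_pos: [0.5122, -0.1795, 0.25]
tcp_rot: [[-0.746, 0.666, 0.001], [0.666, 0.746, -0.001], [-0.001, 0.0, -1.0]]
wrist_force: [-0.1, -1.0, -5.5]
grip_width: 0.0113
gripper_force: 98.0
```

```bash
python3 st.py
python3 - <<'E'
from h import *
im,d=arm.get_image("scene");cv2.imwrite("pics/s2.png",im[:,:,::-1])
f=np.load("top0.npz");im,d=f['im'],f['d'];P=arm.camera_params("top")
t=cv2.resize(im[180:285,170:290],None,fx=6,fy=5.5,interpolation=cv2.INTER_CUBIC)
cv2.imwrite("pics/traycrop.png",t[:,:,::-1])
E
```

```text
9.4 [ 0.5122 -0.1795  0.25  ] yaw 48.24 F [-0.1 -1.  -5.5] T [0.   0.03 0.01] [-0.56  0.09  1.67 -0.    1.38 -1.4 ] 0.011319617926423851 97.97953963279724
```

View pics/s2.png

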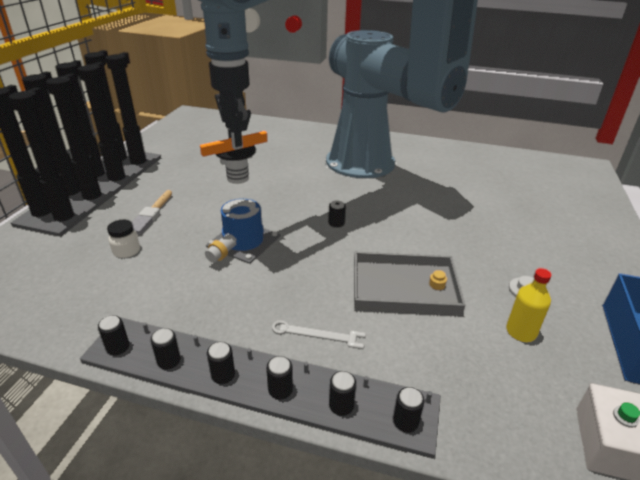

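View pics/traycrop.png

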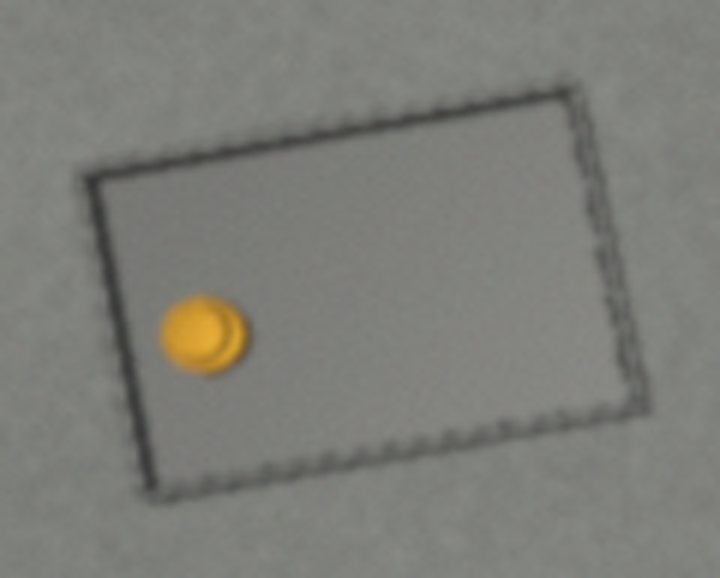

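The strainer hangs upright, at (237,160) in the scene view, and the housing stays put with its mouth open. In the crop the tray's corners are (88,178), (572,90), (648,410) and (150,497). Its centre is then about (0.561, 0.214) with own y at 102°, so the target is (0.572, 0.160).

Call:
drive_tool --commands '[[[2, 10, 0], [0, 0, 0]], [[6, 32, 0], [0, 0, 0]], [[12, 65, 0], [0, 0, 0]], [[19, 105, 0], [0, 0, 0]], [[26, 148, 0], [0, 0, 0]], [[33, 190, 0], [0, 0, 0]], [[41, 232, 0], [0, 0, 0]], [[48, 270, 0], [0, 0, 0]], [[54, 302, 0], [0, 0, 0]], [[58, 325, 0], [0, 0, 0]], [[60, 337, 0], [0, 0, 0]], [[60, 340, 0], [0, 0, 0]]]'

```text
time_s: 10.65
tcp_pos: [0.5714, 0.1621, 0.2484]
tcp_rot: [[-0.747, 0.664, -0.002], [0.665, 0.747, 0.0], [0.001, -0.001, -1.0]]
wrist_force: [0.4, -0.6, -5.5]
grip_width: 0.0119
gripper_force: 98.2
```

Call:
drive_tool --commands '[[[0, 0, -10], [0, 0, 0]], [[0, 0, -30], [0, 0, 0]], [[0, 0, -52], [0, 0, 0]], [[0, 0, -74], [0, 0, 0]], [[0, 0, -96], [0, 0, 0]], [[0, 0, -115], [0, 0, 0]], [[0, 0, -128], [0, 0, 0]], [[0, 0, -135], [0, 0, 0]], [[0, 0, -138], [0, 0, 0]], [[0, 0, -138], [0, 0, 0]]]'

```text
time_s: 11.65
tcp_pos: [0.5722, 0.1604, 0.1115]
tcp_rot: [[-0.746, 0.666, 0.0], [0.666, 0.746, -0.0], [-0.0, 0.0, -1.0]]
wrist_force: [-0.5, 0.5, -4.3]
grip_width: 0.0112
gripper_force: 98.0
```

```bash
python3 st.py; python3 look.py w5;python3 - <<'E'
from h import *
im,d=arm.get_image("scene");w=cv2.resize(cv2.imread("pics/w5.png"),(400,300))
c=cv2.resize(im[180:330,310:510],(400,300))[:,:,::-1]
cv2.imwrite("pics/p5.png",np.hstack([w,c]))
E
```

```text
11.65 [0.5722 0.1604 0.1115] yaw 48.22 F [-0.5  0.5 -4.3] T [-0.02 -0.02  0.05] [ 0.07  0.35  1.65 -0.    1.14 -0.77] 0.011248063618055311 98.04781079292297
11.65 [0.57222537 0.16039636 0.11150539] [ 0.074  0.353  1.652 -0.     1.136 -0.768] yang 48.21986420251899 [-0.5  0.5 -4.3] -0.09112376573238118
9068 ((563.673095703125, 168.28128051757812), (14.17176342010498, 125.06379699707031), 48.616546630859375)
```

View pics/p5.png

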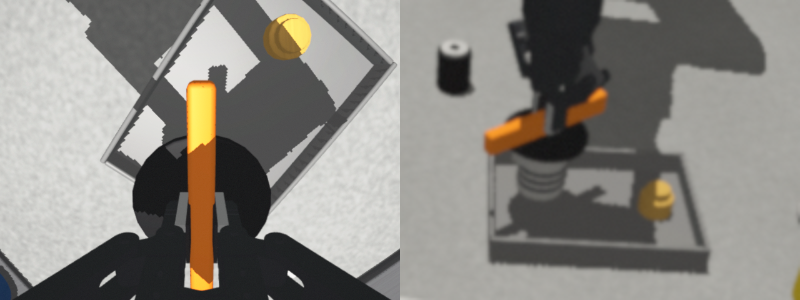

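The wrist view (left) and scene crop (right) show the strainer upright over the tray's free half at (545,180), clear of the bush at (658,200). Lowering slowly until contact.

Call:
drive_tool --commands '[[[0, 0, -6], [0, 0, 0]], [[0, 0, -12], [0, 0, 0]], [[0, 0, -17], [0, 0, 0]], [[0, 0, -21], [0, 0, 0]], [[0, 0, -24], [0, 0, 0]], [[0, 0, -26], [0, 0, 0]], [[0, 0, -27], [0, 0, 0]], [[0, 0, -27], [0, 0, 0]], [[0, 0, -27], [0, 0, 0]]]'

```text
time_s: 12.65
tcp_pos: [0.5721, 0.1607, 0.0845]
tcp_rot: [[-0.746, 0.666, 0.0], [0.666, 0.746, 0.0], [-0.0, 0.0, -1.0]]
wrist_force: [0.5, -0.4, -6.1]
grip_width: 0.0117
gripper_force: 98.3
```

Call:
drive_tool --commands '[[[0, 0, -0.5], [0, 0, 0]], [[0, 0, -1], [0, 0, 0]], [[0, 0, -1.5], [0, 0, 0]], [[0, 0, -2], [0, 0, 0]], [[0, 0, -2], [0, 0, 0]]]'

```text
time_s: 13.15
tcp_pos: [0.5719, 0.1607, 0.0822]
tcp_rot: [[-0.746, 0.666, -0.0], [0.666, 0.746, -0.0], [0.0, -0.0, -1.0]]
wrist_force: [-0.6, 0.1, -5.2]
grip_width: 0.0118
gripper_force: 98.3
```

Call:
drive_tool --commands '[[[0, 0, -0.3], [0, 0, 0]], [[0, 0, -0.6], [0, 0, 0]], [[0, 0, -0.9], [0, 0, 0]], [[0, 0, -0.9], [0, 0, 0]]]'

```text
time_s: 13.55
tcp_pos: [0.5721, 0.1607, 0.0818]
tcp_rot: [[-0.746, 0.666, 0.0], [0.666, 0.746, 0.0], [-0.0, 0.0, -1.0]]
wrist_force: [-1.7, -0.2, -1.0]
grip_width: 0.0119
gripper_force: 98.7
```

Call:
drive_tool --commands '[[[0, 0, -0.2], [0, 0, 0]], [[0, 0, -0.4], [0, 0, 0]], [[0, 0, -0.4], [0, 0, 0]]]'

```text
time_s: 13.85
tcp_pos: [0.5722, 0.1607, 0.0817]
tcp_rot: [[-0.746, 0.666, 0.0], [0.666, 0.746, -0.0], [-0.0, 0.0, -1.0]]
wrist_force: [-4.2, -0.4, 5.3]
grip_width: 0.0117
gripper_force: 99.8
```

Standing on the floor. Releasing: grip reduced first, then fingers opened fully.

Call:
drive_tool --commands '[[[0, 0, 0], [0, 0, 0]], [[0, 0, 0], [0, 0, 0]], [[0, 0, 0], [0, 0, 0]]]' --newtons 20

```text
time_s: 14.15
tcp_pos: [0.5722, 0.1607, 0.0817]
tcp_rot: [[-0.746, 0.666, 0.0], [0.666, 0.746, -0.0], [-0.0, 0.0, -1.0]]
wrist_force: [-4.0, -0.4, 6.3]
grip_width: 0.0117
gripper_force: 99.8
```

Call:
drive_tool --commands '[[[0, 0, 0], [0, 0, 0]], [[0, 0, 0], [0, 0, 0]], [[0, 0, 0], [0, 0, 0]], [[0, 0, 0], [0, 0, 0]], [[0, 0, 0], [0, 0, 0]], [[0, 0, 0], [0, 0, 0]], [[0, 0, 0], [0, 0, 0]], [[0, 0, 0], [0, 0, 0]], [[0, 0, 0], [0, 0, 0]], [[0, 0, 0], [0, 0, 0]]]' --hand 1

```text
time_s: 15.15
tcp_pos: [0.5719, 0.1607, 0.081]
tcp_rot: [[-0.746, 0.666, -0.0], [0.666, 0.746, -0.0], [-0.0, -0.0, -1.0]]
wrist_force: [-0.1, 0.5, 0.3]
grip_width: 0.0853
gripper_force: 0.0
```

Call:
drive_tool --commands '[[[0, 0, 5], [0, 0, 0]], [[0, 0, 15], [0, 0, 0]], [[0, 0, 30], [0, 0, 0]], [[0, 0, 50], [0, 0, 0]], [[0, 0, 75], [0, 0, 0]], [[0, 0, 100], [0, 0, 0]], [[0, 0, 130], [0, 0, 0]], [[0, 0, 155], [0, 0, 0]], [[0, 0, 170], [0, 0, 0]], [[0, 0, 170], [0, 0, 0]]]'

```text
time_s: 16.15
tcp_pos: [0.5735, 0.1609, 0.2547]
tcp_rot: [[-0.746, 0.666, 0.006], [0.666, 0.746, 0.0], [-0.004, 0.004, -1.0]]
wrist_force: [0.9, 0.4, 0.6]
grip_width: 0.0855
gripper_force: 0.0
```

```bash
python3 st.py; python3 look.py w6;python3 - <<'E'
from h import *
im,d=arm.get_image("scene");w=cv2.resize(cv2.imread("pics/w6.png"),(400,300))
c=cv2.resize(im[100:340,190:510],(400,300))[:,:,::-1]
cv2.imwrite("pics/p6.png",np.hstack([w,c]))
f=np.load("w6.npz");P=arm.camera_params("wrist");v,u=np.nonzero(orange(f['im'])&(f['d']>0));z=f['d'][v,u];E=f['E']
a=np.c_[(u-P['cx'])/P['fx']*z,(v-P['cy'])/P['fy']*z,z];w=(a-E[:3,3])@E[:3,:3]
print("bar z",np.percentile(w[:,2],[5,50,95]),rect(P,orange(f['im']),.101))
E
```

```text
16.15 [0.5735 0.1609 0.2547] yaw 48.25 F [0.9 0.4 0.6] T [ 0.01 -0.02  0.02] [ 0.07  0.2   1.53 -0.    1.4  -0.77] 0.08554878618126308 0.0
16.15 [0.57348712 0.16085846 0.25468533] [ 0.074  0.203  1.533 -0.     1.399 -0.768] yang 48.249192277856004 [0.9 0.4 0.6] -0.09112376573238118
3097 ((567.1732788085938, 165.33505249023438), (12.178413391113281, 134.13052368164062), 48.57071304321289)
bar z [0.09960344 0.10126163 0.10248081] ((568.8070678710938, 161.1113739013672), (13.164586067199707, 144.8769073486328), 48.56105422973633)
```

View pics/p6.png

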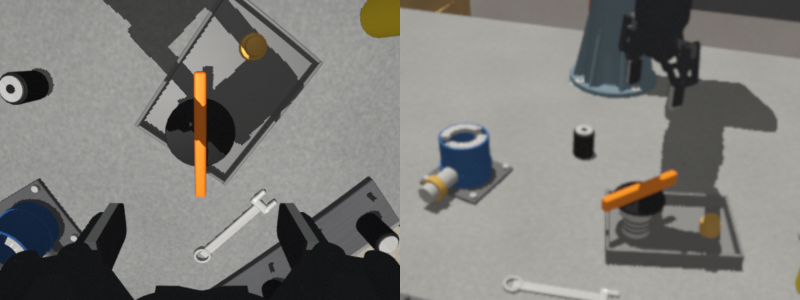

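The strainer stands level in the free half: the bar top is at 101 mm, which is 5 + 96. It is clear of the bush, and the housing and bystanders are undisturbed. Handing in.

```bash
python3 -c "
from rig import arm
print(arm.job_done())"
```

```text
the job is handed in; nothing more can be done
None
```

The strainer was turned to its stop, lifted out upright, set standing in the free half of the drip tray and released; the job was handed in with the robot's clock at about 16 s of the allowed 64 s, and no verdict was shown.

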